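Collapse the blue-topped telescopic support post

ROBOT

A 6-joint arm with a two-finger parallel gripper is mounted at the origin on the work surface. World frame = base frame: x ahead of the robot, y to its left, z up, the work surface at z = 0. Lengths are in m, angles in degrees, forces in N, time in s.
With the tool pointing down it reaches from about 0.4 to 0.825 m from the base axis. Payload 7 kg.
Tool frame: the origin (TCP) lies midway between the tips of the shut fingers; the grasp point (between the pads) lies r.grip_depth behind it (r.grip_depth is the distance from the TCP to the grasp point, in m); z points along the fingers, y is the direction in which the jaws open and shut (so a half turn about z gives the same grasp; the last joint's range is limited). The gripper opens to 88 mm and grips with 3 to 60 N. Pads are 19 mm wide; open, the fingers measure 130 mm over their backs; the gripper's body (78 mm by 193 mm) begins 47 mm behind the grasp point.
Start: joints at [-56.431, 20.546, 0.682, 0, -70.136, -16.507], TCP at [0.198, -0.645, 0.227] pointing down, gripper open.
Joint ranges: [-176.03, 176.03], [-82.01, 121.73], [-58.28, 71.71], [-173.87, 95.51], [-174.79, -0.11], [-173.66, 173.66]. Speed limits (degrees/s): [136.94, 136.94, 172.46, 180, 180, 180].

INTERFACE

Orientations are given as [roll, pitch, yaw] about the fixed x, y, z axes, in that order (R = Rz(yaw) Ry(pitch) Rx(roll)).
In Python, from plant import r, imaging, close_job gives the robot as it stands.
- The arm moves only by the tool step_arm, never from a script. Its argument "commands" is a list of rows, each a list of 2 entries, a list of its own where there are three numbers: the shift along the tool's x, y, z in mm, then the turn about the tool's z in degrees. In form: [[[x, y, z], twist], ...]. A call has 1 to 20 rows; each row shifts and turns the commanded pose from where the row before left it, along the tool's axes as they then stand; what a row does not reach is not made up. A row lasts 1/8 s, in which the tool goes at most 62.5 mm and 10.7 degrees, less where a joint would pass 70% of its speed; a pose out of reach is approached as far as the arm can. A call with a gripper value outside its range is refused whole. "gripper" is the closure, from 0 (fully open) to 1 (shut), set as the call begins (left out, the last holds). The fingers move at their own pace and stop on an object; "grip_force" is the grip in N (left out, the last holds). Time passes only in rows, so rows that do not move let the fingers close. It gives the time, the measured TCP pose, the force and the opening at its end, in the units of the state.
- r.get_state(): the state, without advancing time (a new reading comes with each control period).
- imaging.capture(name): name is "side" or "top"; returns a dict with "img" (480x640x3 uint8, red, green, blue), "z_map" (480x640 float32, m along the optical axis (not along the pixel's ray), 0 where there is no reading), "vfov" (degrees; the focal length in pixels is half the picture's height over the tangent of half this angle, whatever the lens; pixels are square), "cx", "cy" (the principal point, pixels), "extrinsics" (4x4, takes a point from camera to world coordinates). Camera axes: x right, y down, z forward; pixel columns grow to the right and rows downward; lengths in m; the calibration is good to about 2 mm. A picture is of the moment at which its call begins.
- close_job(): hands the job in, once; it reports no verdict.
The state is a dict: "time_s": time; "joints": joint angles; "qd": joint speeds; "joint_torque": joint torques, N m; "tcp_pos": TCP position; "eef_rot": TCP orientation; "contact_force": force on the tool from outside, world axes, zero at the start; "moment": the same for the moment, N m; "gripper_width": finger opening in m.
Only numpy, scipy, OpenCV 4.12 (cv2) and the standard library are available. Lean on these libraries where they do the work, as an engineer would, in place of code of your own. Each camera call takes 0.05 s, during which the arm holds its last target.

TASK

The telescopic support post with the blue top plate is no longer needed on the lab bench: collapse it fully from above, the thin innermost tube home first and then the middle tube home into the sleeve. The post with the orange top plate is still in use: leave it extended as it is.

Things in the scene. Friction and masses are not known exactly. Their poses are not given: they have to be found in the camera images.
- blue_plate (a point): Centre of the flat top of the blue plate (56 mm diameter, 10 mm thick) on the innermost tube of the post to collapse. Upright post, fixed to the bench: black foot 96 mm across, grey sleeve 34 mm in diameter with collar up to 112 mm, then middle and inner tube, all on one vertical axis. This point is 136 mm above the bench with both tubes home; each tube still out adds its joint value.
- blue_inner (a joint): How far the inner tube (steel, 16 mm diameter, carries the blue plate) stands out of the middle tube, m: 0 is fully home (plate on the middle tube's collar), starts 0.035 to 0.06. Stays where it is left; pressing the plate straight down slides it at about 3 N, so it moves before the middle tube does.
- blue_middle (a joint): How far the middle tube (aluminium, 26 mm diameter, black collar 36 mm in diameter and 14 mm high on top) stands out of the sleeve, m: 0 is fully home (its collar on the sleeve's), starts 0.035 to 0.06. Stays where it is left; with the inner tube home, pressing on the plate slides it at about 9 N. The sleeve's side knob needs no loosening.
- orange_plate (a point): Centre of the flat top of the orange plate (56 mm diameter) on the other, otherwise equal post, also extended (plate 206 to 256 mm above the bench), at least 200 mm from the blue one. It slides just as easily and must stay as it is. The loose bottles and jars on the bench are at most 115 mm tall.

How it is judged:
By the outcome, as a careful person would: the job done as asked, in the order asked, and still so for the second after the job is handed in, with the robot touching nothing.
It also fails if it takes over 35 s, if anything falls off the work surface, if the arm or the gripper's body presses on something with over 40 N, if the wrist force passes 120 N, or if a joint passes its speed limit or range.

## Working session

There is one attempt and no reset: what is moved stays moved. The work goes in short steps, Python scripts to look and compute and a tool call to move; the robot and the scene stay as the last step left them, time stands still between calls to the robot, and variables do not carry over. Pictures are saved under pics/ and viewed, and the job is handed in when it is done.

Besides the shell and the picture viewer there is one more tool, called after "Emit:" as a command line: name --argument value ..., lists and objects as JSON in quotes. step_arm: Moves the arm, as the interface text tells. Its arguments: {"type":"object","properties":{"commands":{"type":"array","items":{"type":"array"}},"gripper":{"type":"number"},"grip_force":{"type":"number"}},"required":["commands"]}

```bash
mkdir -p pics; ls; cat > h.py <<'E'
import numpy as np, cv2
from plant import r, imaging
def cap(n,f):
    d=imaging.capture(n); np.savez('pics/'+f+'.npz',**d)
    cv2.imwrite('pics/'+f+'.png',cv2.cvtColor(d['img'],cv2.COLOR_RGB2BGR)); return d
def pt(d,u,v,z=None):
    f=240/np.tan(np.radians(float(d['vfov']))/2)
    z=d['z_map'][v,u] if z is None else z
    p=np.array([(u-d['cx'])/f*z,(v-d['cy'])/f*z,z,1]); return (d['extrinsics']@p)[:3]
def cloud(d):
    f=240/np.tan(np.radians(float(d['vfov']))/2)
    v,u=np.mgrid[:480,:640]; z=d['z_map']
    P=np.stack([(u-d['cx'])/f*z,(v-d['cy'])/f*z,z,np.ones_like(z)],-1)
    return (P@d['extrinsics'].T)[...,:3]
E
python3 - <<'E'
from h import *
for n in('side','top'):
    d=cap(n,n+'0'); print(n,d['vfov'],d['cx'],d['cy'],d['extrinsics'].round(3))
print(r.get_state(), r.grip_depth)
E
```

```text
pics
side 54.016113469103075 320.22677127932474 231.25236951752612 [[ 0.941 -0.226  0.252  0.333]
 [-0.339 -0.63   0.699 -0.463]
 [ 0.001 -0.743 -0.669  0.635]
 [ 0.     0.     0.     1.   ]]
top 49.48616052769713 317.78848684118066 234.58395237643333 [[-0.027 -0.992  0.123  0.401]
 [-1.     0.026 -0.008  0.002]
 [ 0.005 -0.123 -0.992  0.995]
 [ 0.     0.     0.     1.   ]]
{'time_s': 0.1, 'joints': array([-5.64313663e+01,  2.05878431e+01,  6.40012509e-01, -1.68685002e-02,
       -7.01354142e+01, -1.65087175e+01]), 'qd': array([-0.07435692, -0.09673636,  0.1354545 ,  0.05194122, -0.12248926,
       -0.0309012 ]), 'joint_torque': array([-4.62553908e-04, -5.84164524e+01,  2.93752223e+01,  7.01558635e+00,
        1.01852103e-02, -6.86214162e-05]), 'tcp_pos': array([ 0.19789452, -0.64489583,  0.22572084]), 'eef_rot': array([ 1.79915680e+02, -8.45237362e-03, -1.62945821e+02]), 'contact_force': array([-0.08698547,  0.7429691 , -0.23470151]), 'moment': array([ 0.00468513, -0.01764714, -0.04351821]), 'gripper_width': 0.08754359149846579} 0.0188
```

View pics/side0.png

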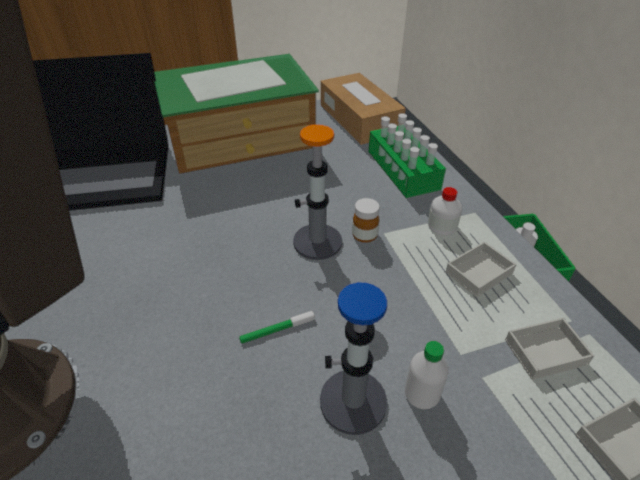

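View pics/top0.png

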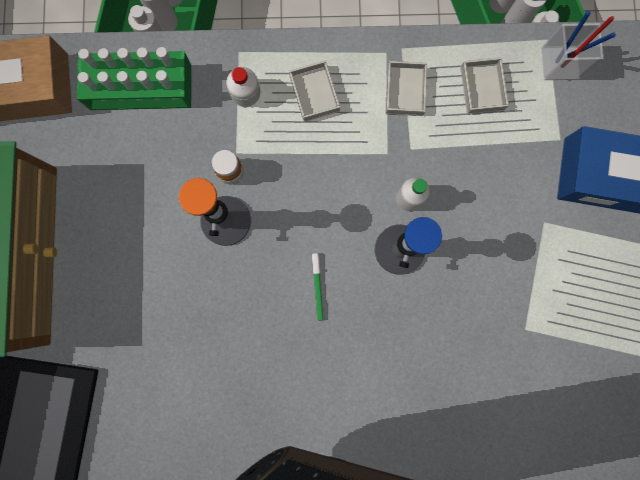

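The blue plate is at about side (362,303) and top (423,236). The orange plate is at about side (317,135) and top (198,197). I'll measure both by masking the plate tops.

```bash
cat >> h.py <<'E'
def plates(d):
    C=cloud(d); hsv=cv2.cvtColor(d['img'],cv2.COLOR_RGB2HSV); out={}
    for k,lo,hi in(('blue',105,125),('orange',6,16)):
        m=(hsv[...,0]>=lo)&(hsv[...,0]<=hi)&(hsv[...,1]>170)&(hsv[...,2]>70)&(d['z_map']>0)&(C[...,2]>.11)&(C[...,0]>.25)&(C[...,0]<.7)&(C[...,1]>-.35)&(C[...,1]<.45)
        P=C[m]; 
        if len(P)<20: print(k,'none'); continue
        zt=np.percentile(P[:,2],80); T=P[abs(P[:,2]-zt)<.004]
        c,rad=cv2.minEnclosingCircle(T[:,:2].astype(np.float32))
        out[k]=(c,np.median(T[:,2])); print(k,len(T),'c',np.round(c,4),'diam',round(2e3*rad,1),'z',np.round(np.median(T[:,2]),4),'mean',T.mean(0).round(4))
    return out
E
python3 - <<'E'
from h import *
for n in('side','top'):
    d=dict(np.load(f'pics/{n}0.npz')); print(n); plates(d)
    C=cloud(d)
    if n=='side': print('foot',C[405,335],C[240,300],'bottle',C[350,433],C[195,450])
    else: print(C[100,200],C[262,385],'bottle',C[186,420])
E
```

```text
side
blue 1511 c [ 0.4919 -0.1608] diam 55.9 z 0.2263 mean [ 0.4912 -0.1627  0.2262]
orange 492 c [0.5548 0.1713] diam 57.7 z 0.2438 mean [0.5552 0.1687 0.2437]
foot [ 0.46449628 -0.16174653  0.01122117] [0.52331283 0.17923938 0.00999011] bottle [ 0.58922133 -0.18408023  0.11425291] [0.80602579 0.12130316 0.08859905]
top
blue 1021 c [ 0.4912 -0.16  ] diam 55.2 z 0.2271 mean [ 0.4907 -0.1597  0.2271]
orange 1055 c [0.5554 0.1718] diam 55.5 z 0.2448 mean [0.5549 0.1712 0.2448]
[0.40070877 0.00249627 0.99540566] [ 0.46694057 -0.13121723  0.01063468] bottle [ 0.58879976 -0.18236474  0.11816165]
```

```bash
python3 - <<'E'
from h import *
C=cloud(dict(np.load('pics/top0.npz'))); print(C[175,600],C[100,590][:3],C[40,580])
s=r.get_state(); from scipy.spatial.transform import Rotation as R
print(R.from_euler('xyz',s['eef_rot'],degrees=True).inv().apply(np.array([.4915,-.1605,.29])-s['tcp_pos'])*1e3)
E
```

```text
[ 0.60928896 -0.51704545  0.0779456 ] [ 0.77933356 -0.5543195   0.0020924 ] [ 0.88876402 -0.52710951  0.0355553 ]
[-422.74713708  377.08278698  -63.78665808]
```

Emit:
step_arm --commands '[[[0,0,-30],0],[[0,0,-30],0],[[0,0,-10],0],[[0,0,0],0],[[0,0,0],0]]' --gripper 1 --grip_force 20

```text
time_s: 0.72
tcp_pos: [0.1979, -0.6447, 0.295]
eef_rot: [179.9, -0.0, -162.9]
contact_force: [0.0, -1.6, -1.0]
gripper_width: 0.0432
```

Emit:
step_arm --commands '[[[-15,13.5,0],0],[[-30,27,0],0],[[-30,27,0],0],[[-30,27,0],0],[[-30,27,0],0],[[-30,27,0],0],[[-30,27,0],0],[[-30,27,0],0],[[-30,27,0],0],[[-30,27,0],0],[[-30,27,0],0],[[-30,27,0],0],[[-30,27,0],0],[[-30,26,0],0],[[-30,26,0],0],[[-17.5,13.5,0],0],[[0,0,0],0],[[0,0,0],0]]'

```text
time_s: 2.98
tcp_pos: [0.5118, -0.1275, 0.2963]
eef_rot: [180.0, -0.0, -162.9]
contact_force: [-0.0, -0.7, -0.4]
gripper_width: 0.0006
```

```bash
python3 - <<'E'
from h import *
s=r.get_state(); from scipy.spatial.transform import Rotation as R
print(s['tcp_pos'],s['eef_rot'],s['contact_force'],s['gripper_width'],R.from_euler('xyz',s['eef_rot'],degrees=True).inv().apply(np.array([.4915,-.1605,.2265])-s['tcp_pos'])*1e3)
d=cap('side','side1'); plates(d)
E
```

```text
[ 0.51183254 -0.12745316  0.29628732] [ 1.79993338e+02 -3.86202760e-02 -1.62932806e+02] [-0.03819057 -0.65864417 -0.40216632] 0.0005668468988943789 [ 29.08908747 -25.63215235  69.80396794]
blue 1504 c [ 0.4914 -0.1608] diam 55.9 z 0.2263 mean [ 0.4912 -0.1626  0.2262]
orange none
```

View pics/side1.png

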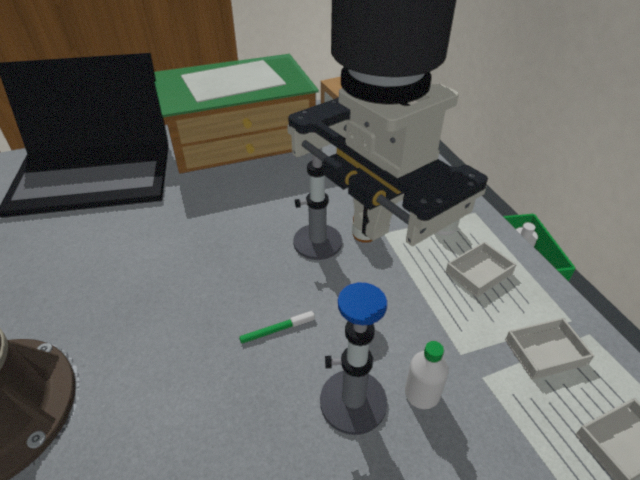

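The picture shows the gripper shut, with its tip about 40 mm past the blue plate (I sent one row too many). The plate is untouched at (362,303). I'll correct the position and go down to about 15 mm above it.

Emit:
step_arm --commands '[[[10,-9,0],0],[[12,-10,0],0],[[7,-6.6,0],0],[[0,0,20],0],[[0,0,25],0],[[0,0,10],0],[[0,0,0],0],[[0,0,0],0]]'

```text
time_s: 4.03
tcp_pos: [0.4927, -0.1605, 0.2425]
eef_rot: [-180.0, 0.1, -162.9]
contact_force: [-0.5, 0.0, -0.2]
gripper_width: 0.0004
```

```bash
python3 - <<'E'
from h import *
s=r.get_state()
print(s['tcp_pos'],s['eef_rot'],s['contact_force'],s['gripper_width'])
d=cap('side','side2'); plates(d); cap('top','top2')
a=cv2.imread('pics/side2.png')[180:420,240:500]; cv2.imwrite('pics/c2.png',cv2.resize(a,None,fx=2.3,fy=2.3))
E
```

```text
[ 0.49267244 -0.16045119  0.24252863] [-1.79962408e+02  6.75048076e-02 -1.62934688e+02] [-0.50344086  0.02920866 -0.214483  ] 0.000369613670616802
blue 1123 c [ 0.4915 -0.1613] diam 55.7 z 0.2263 mean [ 0.488  -0.1673  0.2262]
orange 191 c [0.5554 0.1709] diam 56.1 z 0.2437 mean [0.5469 0.1681 0.2435]
```

View pics/c2.png

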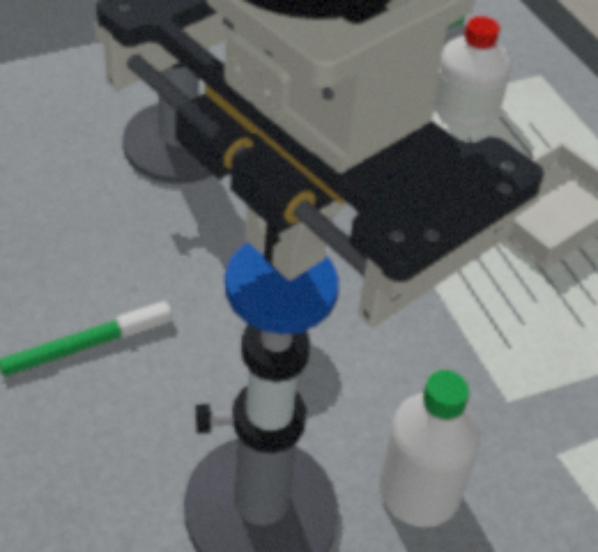

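The fingertips sit centred over the blue plate, with the shut tip at about crop (295,265). Pressing down slowly now, watching the force.

Emit:
step_arm --commands '[[[0,0,5],0],[[0,0,5],0],[[0,0,3],0],[[0,0,3],0],[[0,0,3],0],[[0,0,3],0],[[0,0,4],0],[[0,0,4],0],[[0,0,4],0],[[0,0,4],0],[[0,0,4],0],[[0,0,4],0]]'

```text
time_s: 5.62
tcp_pos: [0.4921, -0.1602, 0.1953]
eef_rot: [180.0, -0.0, -162.9]
contact_force: [-1.2, 0.6, 2.1]
gripper_width: 0.0004
```

```bash
python3 - <<'E'
from h import *
s=r.get_state()
print(s['tcp_pos'],s['eef_rot'],s['contact_force'],s['gripper_width'])
d=cap('side','side3'); plates(d)
a=cv2.imread('pics/side3.png')[180:420,240:500]; cv2.imwrite('pics/c3.png',cv2.resize(a,None,fx=2.3,fy=2.3))
E
```

```text
[ 0.49212798 -0.16024679  0.1952815 ] [ 1.79999429e+02 -3.84993051e-03 -1.62939670e+02] [-1.17320264  0.60901464  2.0778522 ] 0.00044375533124594294
blue 677 c [ 0.4906 -0.1621] diam 55.4 z 0.1946 mean [ 0.4837 -0.1712  0.1945]
orange 181 c [0.555  0.1713] diam 55.4 z 0.2437 mean [0.5471 0.1687 0.2435]
```

View pics/c3.png

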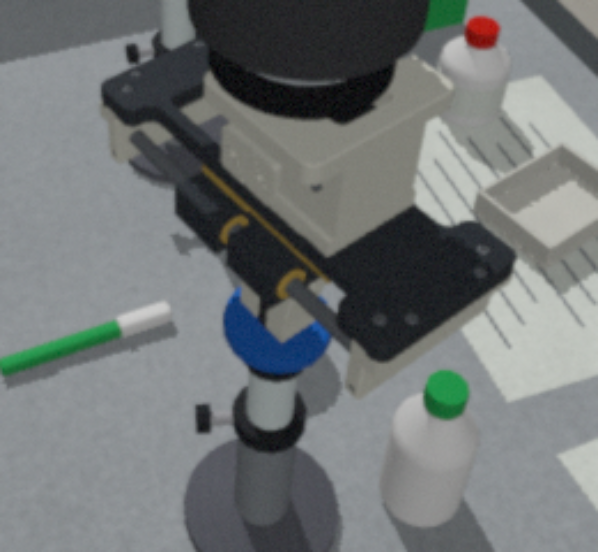

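The inner tube is sliding in: the plate is now close above the middle collar at crop (270,370), and the middle tube is still out. Continuing down.

Emit:
step_arm --commands '[[[0,0,3],0],[[0,0,3],0],[[0,0,3],0],[[0,0,3],0],[[0,0,3],0],[[0,0,3],0],[[0,0,3],0],[[0,0,3],0]]'

```text
time_s: 6.68
tcp_pos: [0.4924, -0.1603, 0.172]
eef_rot: [-180.0, 0.0, -162.9]
contact_force: [-3.1, 1.0, 6.8]
gripper_width: 0.0002
```

Emit:
step_arm --commands '[[[0,0,3],0],[[0,0,3],0],[[0,0,3],0],[[0,0,3],0],[[0,0,3],0],[[0,0,3],0],[[0,0,3],0],[[0,0,3],0],[[0,0,2],0],[[0,0,2],0]]'

```text
time_s: 7.92
tcp_pos: [0.4924, -0.1603, 0.144]
eef_rot: [-180.0, 0.0, -162.9]
contact_force: [-2.0, 1.1, 7.1]
gripper_width: 0.0004
```

```bash
python3 - <<'E'
from h import *
s=r.get_state()
print(s['tcp_pos'],s['contact_force'])
d=cap('side','side4'); plates(d)
a=cv2.imread('pics/side4.png')[180:420,240:500]; cv2.imwrite('pics/c4.png',cv2.resize(a,None,fx=2.3,fy=2.3))
E
```

```text
[ 0.49235106 -0.16026708  0.14398704] [-2.04709656  1.06870096  7.05913426]
blue 602 c [ 0.4918 -0.1619] diam 54.9 z 0.1432 mean [ 0.4836 -0.1706  0.1432]
orange 190 c [0.5534 0.1729] diam 59.6 z 0.2439 mean [0.5472 0.1683 0.2436]
```

View pics/c4.png

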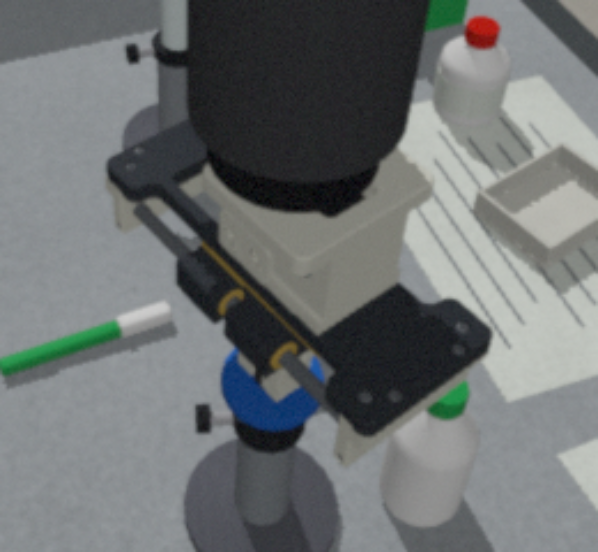

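The plate is at z ≈ 0.143, with the collars almost touching at crop (270,430). I'll take the last stretch in 1 mm rows and check the force.

Emit:
step_arm --commands '[[[0,0,2],0],[[0,0,2],0],[[0,0,1],0],[[0,0,1],0],[[0,0,1],0],[[0,0,0.5],0],[[0,0,0],0]]'

```text
time_s: 8.85
tcp_pos: [0.4923, -0.1603, 0.1365]
eef_rot: [-180.0, 0.0, -162.9]
contact_force: [-1.2, 1.2, 6.3]
gripper_width: 0.0001
```

Emit:
step_arm --commands '[[[0,0,0.5],0],[[0,0,0.5],0],[[0,0,0],0]]'

```text
time_s: 9.22
tcp_pos: [0.4924, -0.1603, 0.1362]
eef_rot: [-180.0, 0.0, -162.9]
contact_force: [-3.8, 2.1, 12.5]
gripper_width: 0.0008
```

Emit:
step_arm --commands '[[[0,0,0.5],0],[[0,0,0],0]]'

```text
time_s: 9.48
tcp_pos: [0.4924, -0.1603, 0.1361]
eef_rot: [-180.0, 0.1, -162.9]
contact_force: [-6.5, 3.5, 15.6]
gripper_width: 0.0005
```

Emit:
step_arm --commands '[[[0,0,0.5],0],[[0,0,0],0]]'

```text
time_s: 9.72
tcp_pos: [0.4925, -0.1603, 0.136]
eef_rot: [-179.9, 0.1, -162.9]
contact_force: [-7.3, 3.5, 21.1]
gripper_width: 0.0005
```

The post is firmly against its stop: the force rises and the height holds at 0.136. I'll lift straight up, then draw back toward the start side to clear the view.

Emit:
step_arm --commands '[[[0,0,-3],0],[[0,0,-8],0],[[0,0,-25],0],[[0,0,-40],0],[[0,0,-40],0],[[0,0,-30],0],[[0,0,0],0],[[15,-13,0],0],[[30,-27,0],0],[[30,-27,0],0],[[30,-27,0],0],[[30,-27,0],0],[[30,-27,0],0],[[30,-27,0],0],[[30,-27,0],0],[[15,-13,0],0],[[0,0,0],0],[[0,0,0],0]]'

```text
time_s: 11.98
tcp_pos: [0.3253, -0.4359, 0.2794]
eef_rot: [179.9, -0.0, -163.0]
contact_force: [0.4, 0.4, 0.4]
gripper_width: 0.0003
```

```bash
python3 - <<'E'
from h import *
s=r.get_state()
print(s['time_s'],s['tcp_pos'],s['contact_force'],s['qd'].round(2))
for n in('side','top'): plates(cap(n,n+'5'))
E
```

```text
11.975 [ 0.32525737 -0.43594776  0.27936995] [0.37804743 0.40268665 0.36270685] [ 0.92 -0.43  0.13  0.14 -0.13 -0.07]
blue none
orange none
blue 815 c [ 0.4903 -0.1597] diam 55.2 z 0.1365 mean [ 0.4907 -0.1598  0.1366]
orange 1057 c [0.5552 0.1713] diam 55.0 z 0.2448 mean [0.5549 0.1712 0.2448]
```

View pics/side5.png

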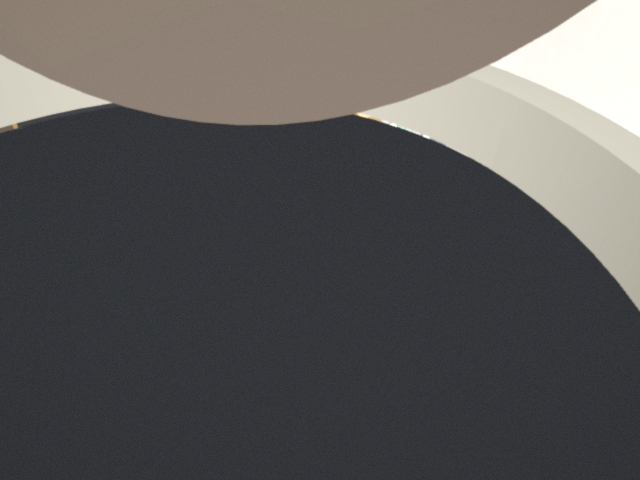

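The side view is filled by the arm standing in front of the camera. The top view gives blue at z = 0.1365, which is home, and orange unchanged at 0.2448. I'll move on to the start pose for a clear side view.

Emit:
step_arm --commands '[[[10,-9,0],0],[[25,-22,0],0],[[30,-27,0],0],[[30,-27,0],0],[[30,-27,0],0],[[30,-27,0],0],[[20,-18,0],0],[[10,-9,0],0],[[0,0,0],0],[[0,0,0],0],[[0,0,0],0],[[0,0,0],0]]'

```text
time_s: 13.58
tcp_pos: [0.1982, -0.6487, 0.2805]
eef_rot: [-180.0, 0.0, -162.9]
contact_force: [0.2, -0.4, 0.1]
gripper_width: 0.0005
```

```bash
python3 - <<'E'
from h import *
s=r.get_state()
print(s['time_s'],s['tcp_pos'],s['contact_force'],s['qd'].round(2))
for n in('side','top'): plates(cap(n,n+'6'))
a=cv2.imread('pics/side6.png')[100:440,200:480]; b=cv2.imread('pics/top6.png')[140:300,150:480]
cv2.imwrite('pics/c6.png',cv2.resize(a,None,fx=1.7,fy=1.7))
E
```

```text
13.575 [ 0.19821426 -0.64873227  0.28050795] [ 0.1671166  -0.37205594  0.07349657] [-0.16  0.28  0.17  0.07  0.06  0.  ]
blue 1316 c [ 0.4929 -0.1615] diam 56.0 z 0.1356 mean [ 0.4918 -0.1624  0.1356]
orange 500 c [0.5556 0.171 ] diam 57.1 z 0.2439 mean [0.5551 0.1689 0.2437]
blue 805 c [ 0.4911 -0.1599] diam 55.5 z 0.1365 mean [ 0.4906 -0.16    0.1365]
orange 1054 c [0.555  0.1715] diam 54.7 z 0.2448 mean [0.5549 0.1712 0.2448]
```

View pics/c6.png

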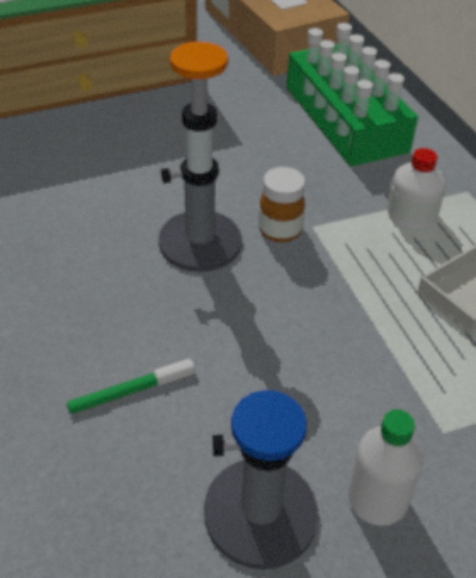

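View pics/top6.png

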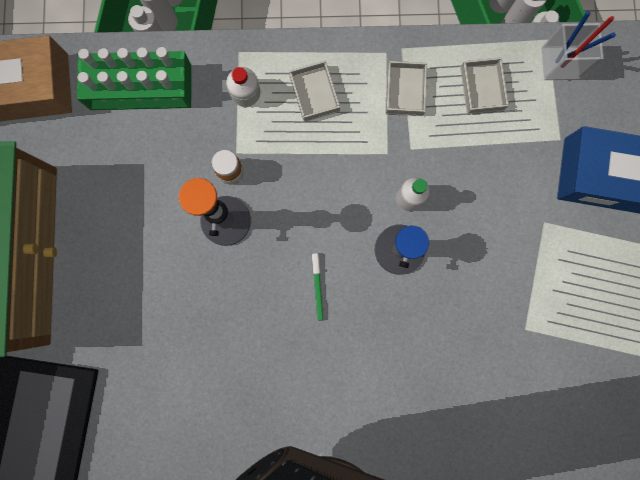

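The blue post is fully collapsed (plate at crop (269,425), top (411,242)). The orange post, at crop (199,60), and everything loose are where they were. Handing in.

```bash
python3 -c "
from plant import close_job; print(close_job())"
```

```text
the job is handed in; nothing more can be done
None
```

The blue post is fully collapsed and the orange post is still extended as it was. I handed the job in at about 13.7 s of the 35 s allowed.

- **How:** I pressed the blue plate straight down at its centre with the shut fingers. The inner tube slid home first at about 2–3 N, then the middle tube at about 7 N. I kept pressing until the force reached 21 N with the height holding at 0.136 m, then lifted off and moved back near the start position.
- **Last checks:** The blue plate top reads 0.1356 m (side camera) and 0.1365 m (top camera), against 0.136 m for fully home. The orange plate is unchanged at 0.244–0.245 m, and the loose items look undisturbed.
- **Slips:** I overshot the blue plate by about 40 mm on the way in, well above everything, and corrected it before coming down. One side-camera check was blocked by the arm, so I repeated it with the arm moved away.

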